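Unload the slide carrier from its sprung bed

ROBOT

A 6-joint arm with a two-finger parallel gripper is mounted at the origin on the work surface. World frame = base frame: x ahead of the robot, y to its left, z up, the work surface at z = 0. Lengths are in mm, angles in rad, forces in N, time in s.
With the tool pointing down it reaches from about 350 to 725 mm from the base axis. Payload 4.3 kg.
Tool frame: the origin (TCP) lies at the centre of the arm's flange, where the gripper is bolted on; the fingertips stand 173 mm ahead of it and the grasp point (between the pads) lies 155 mm ahead of it; z points along the fingers, y is the direction in which the jaws open and shut (so a half turn about z gives the same grasp; the last joint's range is limited). The gripper opens to 85 mm and grips with 20 to 120 N. Pads are 22 mm wide; open, the fingers measure 114 mm over their backs; the gripper's body (76 mm by 85 mm) begins 54 mm behind the grasp point. The pads swing forward as they close: fully open they stand 13 mm farther back than shut.
Start: joints at [-1.429, 0.377, 0.081, 1.274, 0, 1.46], TCP at [143.267, -556.886, 404.729] pointing down, gripper open.
Joint ranges: [-2.72, 2.72], [-0.84, 1.66], [-1.02, 1.22], [-1.77, 2.12], [-1.37, 1.28], [-3.14, 3.14]. Speed limits (rad/s): [2.57, 2.57, 3.14, 3.14, 3.14, 3.14].

INTERFACE

Orientations are given as a 3x3 rotation matrix whose columns are the frame's x, y, z axes.
In Python, from plant import telemetry, eyes, robot gives the robot as it stands.
- The arm moves only by the shell command python3 -m pendant 'ROWS' [FORCE]. ROWS is JSON, a list of rows, each a list of 5 numbers: the closure, from 0 (fully open) to 1 (shut), then the shift along the world's x, y, z in mm, then the turn about the world's z in degrees. A call has 1 to 20 rows; each row is the pose to reach, as a shift and turn from the pose measured when the call began; what a row does not reach only later rows make up. A row lasts 1/8 s, in which the tool goes at most 62.5 mm and 10.7 degrees, less where a joint would pass 70% of its speed; a pose out of reach is approached as far as the arm can. A call with a gripper value outside its range is refused whole. The fingers move at their own pace and stop on an object; FORCE is the grip in N (left out, the last holds). Time passes only in rows, so rows that repeat a pose let the fingers close. It gives the time, the measured TCP pose, the force and the opening at its end, in the units of the state.
- telemetry.get_state(): the state, without advancing time (a new reading comes with each control period).
- eyes.capture(name): name is "scene" or "side" or "wrist"; returns the picture (480x640x3 uint8, red, green, blue); there is no depth.
- eyes.get_calibration(name): a dict with "fov_y" (degrees; the focal length in pixels is half the picture's height over the tangent of half this angle, whatever the lens; pixels are square), "cx", "cy" (the principal point, pixels), "eye" and "orientation" of the camera in the world. Camera axes: x right, y down, z forward; pixel columns grow to the right and rows downward; lengths in mm; the calibration is good to about 2 mm. The wrist camera is an equidistant fisheye: a pixel r from the principal point sees the ray r / f radians off the axis. A picture is of the moment at which its call begins: read the wrist's pose just before it. get_calibration takes no time and is no camera call; for the wrist camera it gives the pose at the moment of the call.
- robot.hand_in(): hands the job in, once; it reports no verdict.
The state is a dict: "t": time; "joint_pos": joint angles; "dq": joint speeds; "tau": joint torques, N m; "position": TCP position; "tool_rot": TCP orientation; "contact_force": force on the tool from outside, world axes, zero at the start; "torque": the same for the moment, N m; "opening": opening from 0.0 (shut) to 1.0 (fully open).
Only numpy, scipy, OpenCV 4.12 (cv2) and the standard library are available. Lean on these libraries where they do the work, as an engineer would, in place of code of your own. Each camera call takes 0.05 s, during which the arm holds its last target.

TASK

Unload the slide carrier from the metal bed: lift the spring-loaded hold-down finger out of the carrier's recess, swing it aside until its tip stands over the rubber pad, and leave it let down there. Then, without wrenching, slide the carrier gently towards the front stop until it is free of the rear lip, lift it out, keeping it level all the way because its slides lie loose, and lower it, lengthways and wholly onto the black mat before letting go. Leave the beaker, the amber jar and the tip box where they are.

Things in the scene. Friction and masses are not known exactly. Their poses are not given: they have to be found in the camera images.
- holder: Fixed aluminium bed. Origin: underside, below the centre of the seated carrier; x points from the front stop (pad end) to the rear lip, y to the finger's post side. Base plate 12 mm thick, x -157 to 113, y -68 to 122 mm. Side guides 8 mm above it, inner faces at y +-33.5 mm, stand only at x -67 to -50 and 46 to 66 mm; between x -48 and 45 mm the carrier's sides are free for a grasp.
- bed_floor (a point): Point on top of the base plate, above the bed's origin. On the plate a flat steel frame carries the rear lip (underside 22, top 30 mm above the bed's underside, 70 wide) and the front stop bar (50 wide, 10 high). The frame is clamped at a different setting each time, not reported: the lip overlaps the carrier's tongue by 6 to 24 mm, with 2 mm play above it.
- carrier_front (a point): Middle of the lower edge of the carrier's front (-x) end. The front stop faces it, 8 to 27 mm away: always 2.5 mm more than the lip's overlap. So the carrier slid towards the bed's -x until it is felt to meet the stop is just free of the lip and lifts straight out; short of that it is still hooked. The frame is rigid: push it gently, some 10 N.
- park_pad (a point): Top centre of the black rubber pad, 22 mm wide (bed x = -130, y = 85 mm, 21 mm above the bed's underside).
- post_axis (a point): Point on the vertical axis of the hold-down finger's post, on top of the bed's base plate (bed frame x = -45, y = 85 mm; post 26 mm wide). The finger swings about this axis.
- finger_knob (a point): Centre of the top of the black upright cylindrical knob (24 mm diameter, 40 mm tall) on the finger's end, 85 mm from the post axis, straight above the toe. The steel arm beneath it is 18 mm wide and 10 mm thick; its top is 40 mm below this point.
- finger_toe (a point): Centre of the underside of the finger's toe, a steel pin 14 mm in diameter reaching 16 mm below the arm. At the start it stands on the floor of the carrier's recess, 10 mm below the carrier's top.
- plunger (a joint): Height of the finger in m: 0 with the toe on the carrier's recess floor, about 0.026 at the upper stop, -0.004 at the lower stop (let down beside the carrier). A spring pulls it down with about 8 N at 0 and 13 N at the upper stop, weight included. The toe clears the carrier's top above 0.010.
- swing (a joint): Swing of the finger in rad: 0 across the carrier (arm along the bed's -y from the post), growing clockwise seen from above, towards the bed's -x (front) side; at 1.57 the toe is over the park pad; stops at -0.03 and 1.62. It stays, by light friction, where it is left.
- carrier: Loose white plastic slide carrier, 0.15 to 0.35 kg, 130 (x) x 62 (y) x 24 mm (z), with two glass slides in its top, balanced about its middle. Origin: centre of that block's underside. A tongue 26 mm long, 40 wide, 8 thick sticks out at the bottom of its +x end, under the bed's lip. Square recess 24 x 24 mm, 10 mm deep, in the top at x = -45 mm, y = 0. Seated, its axes are those of the bed.
- mat: Fixed black rubber mat, 250 (x) x 180 (y) x 4 mm thick, lying on the bench. Origin: centre of its underside.
- beaker: Bystander: loose glass beaker, 90 mm wide, 110 mm tall. Origin: centre of its base.
- flask: Bystander: loose amber jar, 66 mm wide, 120 mm tall. Origin: centre of its base.
- tip_box: Bystander: loose white box with a blue band, 84 x 124 x 82 mm. Origin: centre of its base.
There are look-alikes about, which are no part of the job. Of the things shaped like the carrier, the white one is meant.

How it is judged:
By the outcome, as a careful person would: the job done as asked, in the order asked, and still so for the second after the job is handed in, with the robot touching nothing.
It also fails if it takes over 66 s, if anything falls off the work surface, if the arm or the gripper's body presses on something with over 40 N, if the wrist force passes 120 N, or if a joint passes its speed limit or range.

## Working session

There is one attempt and no reset: what is moved stays moved. The work goes in short steps, Python scripts to look and compute and a shell command to move; the robot and the scene stay as the last step left them, time stands still between calls to the robot, and variables do not carry over. Pictures are saved under pics/ and viewed, and the job is handed in when it is done.

```bash
ls; mkdir -p pics; python3 - <<'E'
from plant import telemetry, eyes, robot
import cv2
s=telemetry.get_state(); print(s)
for n in ["scene","side","wrist"]:
    c=eyes.get_calibration(n); print(n,c)
    im=eyes.capture(n); cv2.imwrite(f"pics/{n}0.png",im[:,:,::-1])
E
```

```text
pics
{'t': 0.0, 'joint_pos': array([-1.42926672e+00,  3.78061973e-01,  7.96550816e-02,  1.27442054e+00,
       -1.23277750e-05,  1.46046125e+00]), 'dq': array([ 0.00045712,  0.00051617,  0.00085637,  0.00094372, -0.00155336,
        0.00236734]), 'tau': array([-1.13385093e-03, -4.63596833e+01,  2.69879204e+01,  2.05344456e-02,
       -1.07892863e-04,  1.89176802e-06]), 'position': array([ 143.23777093, -556.5619072 ,  403.77245812]), 'tool_rot': array([[ 9.68449436e-01,  2.49209954e-01, -2.98707709e-04],
       [ 2.49210043e-01, -9.68447375e-01,  2.00906069e-03],
       [ 2.11395224e-04, -2.02011465e-03, -9.99997937e-01]]), 'contact_force': array([-0.02766974,  0.28463684,  0.04509475]), 'torque': array([ 0.03483736,  0.0298537 , -0.02960116]), 'opening': 0.9991338389674771}
scene {'fov_y': 42.9960089871347, 'cx': 330.25063688008373, 'cy': 243.1756265523766, 'eye': array([1367.00776197,  839.65712405, 1491.6821904 ]), 'orientation': array([[-0.70288982,  0.5470952 , -0.45456874],
       [ 0.711224  ,  0.53130653, -0.46029751],
       [-0.01031122, -0.64683863, -0.76255719]])}
side {'fov_y': 45.43729468883871, 'cx': 317.2515895330936, 'cy': 239.29157903270442, 'eye': array([  28.70319187, 1056.99202225, 1366.6250843 ]), 'orientation': array([[-0.91252793, -0.29046225,  0.28796607],
       [-0.40875748,  0.67257634, -0.61689414],
       [-0.01449471, -0.68064142, -0.73247331]])}
wrist {'fov_y': 65.70646984690485, 'cx': 313.33742513380747, 'cy': 233.6580769909189, 'eye': array([ 222.58384174, -536.27472438,  371.98260668]), 'orientation': array([[ 0.25005898, -0.91802096, -0.30774668],
       [-0.9682276 , -0.23788282, -0.07711731],
       [-0.00241234,  0.31725271, -0.94833797]])}
```

View pics/scene0.png

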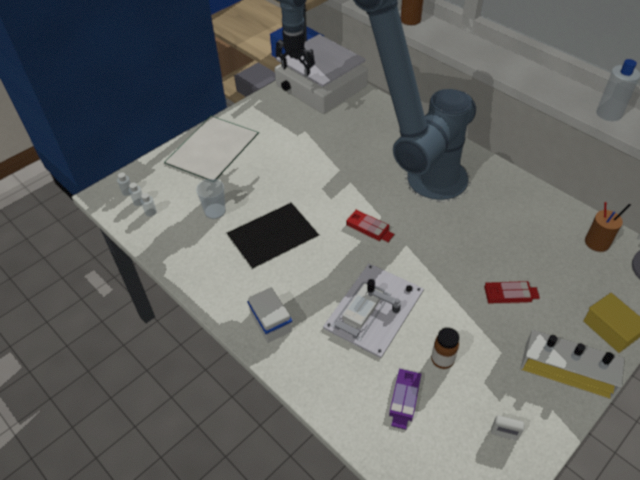

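View pics/side0.png

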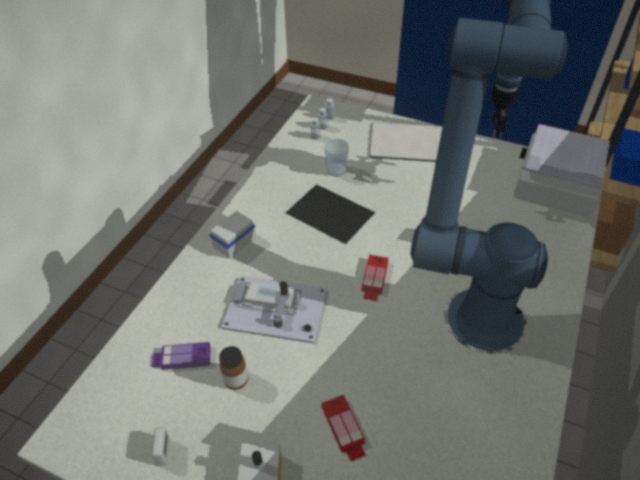

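View pics/wrist0.png

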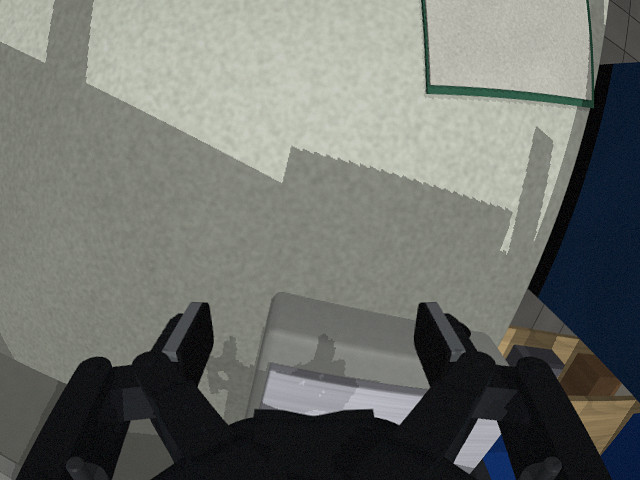

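The scene view shows the bed at about (375,310), the mat at (272,235) and the jar at (446,348). The tip box is at (270,310) and the beaker at (212,195). I'll enlarge the bed and mat.

```bash
cat > h.py <<'E'
import numpy as np, cv2
from plant import telemetry, eyes, robot
def cal(n): return eyes.get_calibration(n)
def proj(c,P):
    P=np.asarray(P,float); v=(P-c['eye'])@c['orientation']; f=240/np.tan(np.radians(c['fov_y']/2))
    if c.get('fish'):
        r=np.hypot(v[...,0],v[...,1]); th=np.arctan2(r,v[...,2]); k=f*th/np.maximum(r,1e-9)
        return np.stack([c['cx']+k*v[...,0],c['cy']+k*v[...,1]],-1)
    return np.stack([c['cx']+f*v[...,0]/v[...,2],c['cy']+f*v[...,1]/v[...,2]],-1)
def ray(c,p):
    f=240/np.tan(np.radians(c['fov_y']/2)); x=(p[0]-c['cx'])/f; y=(p[1]-c['cy'])/f
    if c.get('fish'):
        r=np.hypot(x,y); v=np.array([x/r*np.sin(r),y/r*np.sin(r),np.cos(r)]) if r>0 else np.array([0,0,1.])
    else: v=np.array([x,y,1.])
    return c['eye'],c['orientation']@(v/np.linalg.norm(v))
def onz(c,p,z):
    e,d=ray(c,p); return e+d*(z-e[2])/d[2]
def tri(c1,p1,c2,p2):
    e1,d1=ray(c1,p1);e2,d2=ray(c2,p2)
    t=np.linalg.lstsq(np.stack([d1,-d2],1),e2-e1,rcond=None)[0]
    a=e1+d1*t[0];b=e2+d2*t[1]; return (a+b)/2,np.linalg.norm(a-b)
def W():
    c=dict(cal('wrist')); c['fish']=True; return c,eyes.capture('wrist')
E
python3 - <<'E'
import cv2
a=cv2.imread('pics/scene0.png');b=cv2.imread('pics/side0.png')
cv2.imwrite('pics/sc_z.png',cv2.resize(a[255:365,315:435],None,fx=5,fy=5,interpolation=cv2.INTER_CUBIC))
cv2.imwrite('pics/si_z.png',cv2.resize(b[265:350,210:340],None,fx=6,fy=6,interpolation=cv2.INTER_CUBIC))
E
```

```text
(no output)
```

View pics/sc_z.png

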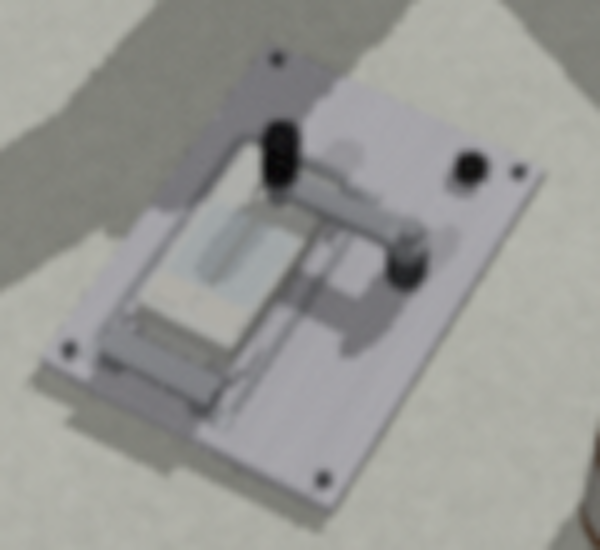

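View pics/si_z.png

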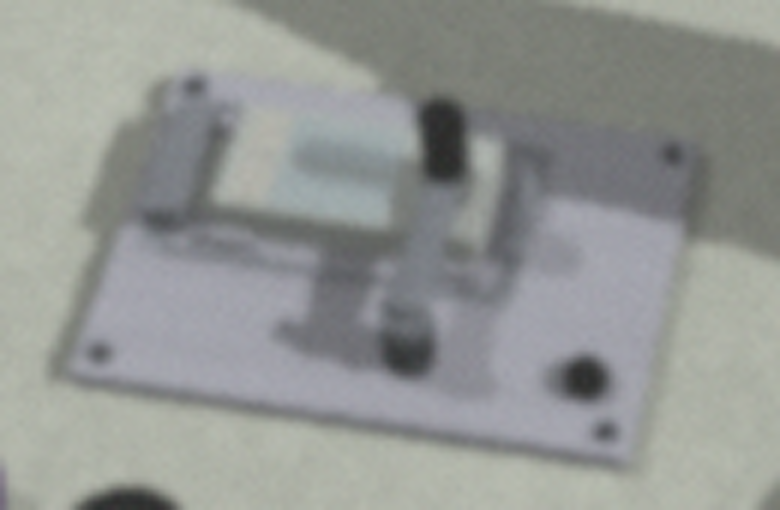

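```bash
cat > bed.py <<'E'
from h import *
cs,cd=cal('scene'),cal('side')
def sc(x,y): return (315+x/5-.4,255+y/5-.4)
def si(x,y): return (210+x/6-.4,265+y/6-.4)
# order (+x+y),(-x+y),(-x-y),(+x-y)
B=np.array([[113,122],[-157,122],[-157,-68],[113,-68]],float)
for nm,c,f,pts,scr in [('scene',cs,sc,[(325,507),(547,172),None,(38,362)],[(323,480),(518,171),(277,58),(69,349)]),
                   ('side',cd,si,[(62,372),(635,462),(703,150),(172,72)],[(99,352),(604,431),(672,153),(194,86)])]:
    w=[onz(c,f(*p),12)[:2] if p else None for p in pts]; k=[i for i in range(4) if w[i] is not None]
    A=np.array([w[i] for i in k]); b=B[k]
    ac,bc=A.mean(0),b.mean(0); U,S,V=np.linalg.svd((b-bc).T@(A-ac)); R=(V.T@U.T); 
    t=ac-R@bc; print(nm,'yaw',np.degrees(np.arctan2(R[1,0],R[0,0])),'o',t,'det',np.linalg.det(R)); print('res',(b@R.T+t-A).round(1).tolist(), 'lens',[np.linalg.norm(A[i]-A[i-1]).round(1) for i in range(len(A))])
    s=np.array([onz(c,f(*p),12)[:2] for p in scr]); print('screws in bed',((s-t)@R).round(1).tolist())
k=tri(cs,sc(280,128),cd,si(441,103)); print('knob top approx',k)
print('pad', onz(cs,sc(470,165),21), onz(cd,si(585,377),21))
for c,n in((cs,'scene'),(cd,'side')):
    im=cv2.imread(f'pics/{n}0.png'); 
    m=(im.max(2)<45).astype(np.uint8); nn,l,st,ce=cv2.connectedComponentsWithStats(m)
    for i in range(1,nn):
        if st[i,4]>800: 
            cn=cv2.findContours((l==i).astype(np.uint8),0,2)[0][0]
            r=cv2.approxPolyDP(cv2.convexHull(cn),6,True)[:,0]
            print(n,st[i],r.tolist(), [onz(c,p,4)[:2].round().tolist() for p in r.astype(float)])
E
python3 bed.py
```

```text
scene yaw 12.94312431572489 o [597.78500308 188.94090493] det 1.0000000000000004
res [[0.8, 3.4], [-0.0, -1.0], [-0.8, -2.4]] lens [np.float64(184.8), np.float64(268.2), np.float64(330.3)]
screws in bed [[97.1, 109.8], [-148.4, 107.8], [-148.6, -57.3], [97.7, -55.3]]
side yaw 13.212040123062769 o [591.2876098  191.21482588] det 0.9999999999999998
res [[-3.0, 2.0], [2.7, 3.2], [2.5, -2.6], [-2.1, -2.6]] lens [np.float64(185.4), np.float64(275.9), np.float64(184.3), np.float64(274.5)]
screws in bed [[101.6, 105.3], [-143.0, 105.5], [-144.0, -60.3], [102.1, -59.2]]
knob top approx (array([551.10271952, 174.59387377,  93.0999762 ]), np.float64(2.29400250204002))
pad [451.16841751 241.05647732  21.        ] [445.89730256 243.0110522   21.        ]
scene [ 228  204   90   63 2923] [[291, 204], [317, 234], [252, 266], [228, 233]] [[449.0, -276.0], [482.0, -117.0], [716.0, -167.0], [681.0, -328.0]]
scene [ 103  233   51   90 1154] [[103, 233], [133, 264], [153, 314], [146, 322]] [[966.0, -621.0], [970.0, -441.0], [1035.0, -239.0], [1065.0, -231.0]]
side [491  77  29  61 834] [[496, 77], [519, 90], [498, 137], [491, 119]] [[243.0, -1283.0], [132.0, -1219.0], [144.0, -860.0], [195.0, -966.0]]
```

```bash
python3 -m pendant '[[0,15,45,0,10],[0,40,100,0,20],[0,65,155,0,30],[0,90,210,0,40],[0,115,265,0,50],[0,140,320,0,60],[0,165,375,0,70],[0,190,430,0,80],[0,215,485,0,90],[0,240,540,0,100],[0,265,595,0,110],[0,290,650,0,120],[0,312,705,0,130],[0,335,760,0,140],[0,355,810,0,150],[0,370,850,0,160],[0,377,870,0,170],[0,377,870,0,180],[0,377,870,0,190],[0,377,870,0,200]]'
python3 -m pendant '[[0,0,0,0,10],[0,0,0,0,20],[0,0,0,0,30],[0,0,0,0,40],[0,0,0,0,50],[0,0,0,0,60],[0,0,0,0,67],[0,0,0,0,67],[0,0,0,0,67]]'
python3 - <<'E'
from h import *
c,im=W(); print(telemetry.get_state()['position'],telemetry.get_state()['tool_rot'][:,1],telemetry.get_state()['joint_pos'])
import pickle; pickle.dump(c,open('w1.pkl','wb')); cv2.imwrite('pics/w1.png',im[:,:,::-1])
R=np.array([[.974,-.2267],[.2267,.974]])
for b in [(-45,0,92),(-45,0,52),(-130,85,21),(113,122,12),(-157,122,12),(-157,-68,12),(113,-68,12)]:
    print(b,proj(c,[*(R@b[:2]+[594,187.4]),b[2]]).round())
E
```

```text
t: 2.65
position: [520.1, 313.5, 403.4]
tool_rot: [[-0.821, -0.57, -0.0], [-0.57, 0.821, -0.002], [0.001, -0.001, -1.0]]
contact_force: [0.5, 0.1, -0.2]
opening: 0.997
t: 3.78
position: [520.1, 313.5, 403.2]
tool_rot: [[0.202, -0.979, 0.001], [-0.979, -0.202, -0.001], [0.001, -0.001, -1.0]]
contact_force: [0.3, -0.1, 0.3]
opening: 0.997
[520.10453927 313.46798099 403.23031288] [-0.97924268 -0.20268854 -0.00106606] [ 0.43833291  0.4456049   0.1804267   1.30489647 -0.00156881 -1.33656605]
(-45, 0, 92) [312.  38.]
(-45, 0, 52) [312.  47.]
(-130, 85, 21) [403. 142.]
(113, 122, 12) [163. 186.]
(-157, 122, 12) [426. 179.]
(-157, -68, 12) [425.  -7.]
(113, -68, 12) [154.   6.]
```

View pics/w1.png

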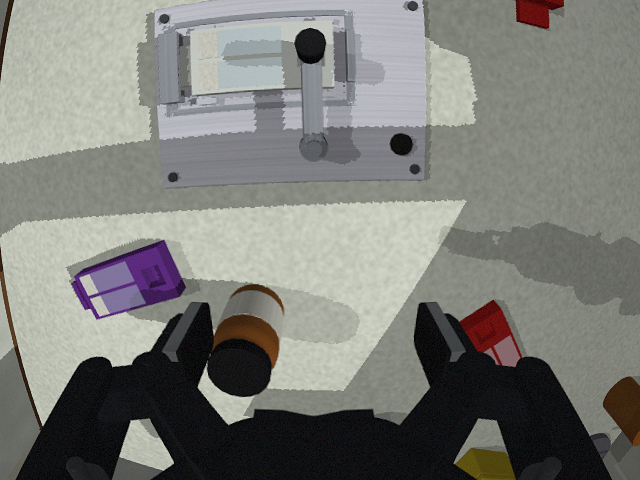

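Clear view of the bed: knob top at about (311,44), pad at (401,144), and screws at (164,18), (413,6), (173,177) and (415,169). The jar is at (245,340), well below the fingers. I'll fit the bed pose from these.

```bash
python3 - <<'E'
from h import *
import pickle
c=pickle.load(open('w1.pkl','rb')); im=cv2.imread('pics/w1.png')
m=(im.max(2)<60).astype(np.uint8); nn,l,st,ce=cv2.connectedComponentsWithStats(m)
for i in range(1,nn):
    if 20<st[i,4]<3000 and ce[i][1]<200: print(st[i],ce[i].round(1))
t0=np.array([594,187.4]);a=np.radians(13.1);R=np.array([[np.cos(a),-np.sin(a)],[np.sin(a),np.cos(a)]])
for n,p,z in [('s--',(413,6),12),('s++',(173,177),12),('s-+',(415,169),12),('s+-',(164.5,18.5),12),('c++',(163,187),12),('c-+',(426,179),12),('pad',(401,143.5),21),('carrier +x-y top',(192,32),36),('carrier +x+y',(193,94),36),('-x+y',(333,87),36),('-x-y',(333,20),36),('knob',(310,43),92),
   ('lip in top',(181,30),30),('lip in top',(182,98),30),('stop',(346,14),22),('stop',(348,99),22)]:
    w=onz(c,p,z); print(n,w[:2].round(1),'bed',((w[:2]-t0)@R).round(1))
E
python3 - <<'E'
import cv2
a=cv2.imread('pics/w1.png'); cv2.imwrite('pics/w1z.png',cv2.resize(a[0:190,145:440],None,fx=2.7,fy=2.7,interpolation=cv2.INTER_CUBIC))
E
```

```text
[  0   0  14  78 295] [ 4.9 32.1]
[519  21  20   6  27] [528.7  23.1]
[295  28  31  36 860] [310.   45.5]
[179  35   4  11  23] [180.3  40.7]
[390 133  23  22 387] [400.9 143.9]
[410 165   9   9  66] [414.2 168.8]
[169 173   8   9  61] [172.6 176.8]
s-- [465.5 103.4] bed [-144.2  -52.7]
s++ [666.2 320.3] bed [100.4 113.1]
s-+ [427.5 263.8] bed [-144.9  112.2]
s+- [704.2 159.6] bed [101.1 -52. ]
c++ [676.2 332.7] bed [113.  122.9]
c-+ [413.5 271. ] bed [-156.9  122.3]
pad [450.1 242.3] bed [-127.7   86.1]
carrier +x-y top [662.2 175.8] bed [ 63.8 -26.7]
carrier +x+y [649.4 233.8] bed [64.5 32.6]
-x+y [525.2 206. ] bed [-62.8  33.7]
-x-y [537.9 145. ] bed [-64.3 -28.6]
knob [550.5 181.1] bed [-43.8   3.7]
lip in top [676.  173.7] bed [ 76.7 -31.9]
lip in top [661.7 238.9] bed [77.7 34.9]
stop [527.4 132.6] bed [-77.3 -38.3]
stop [508.8 212.9] bed [-77.2  44.1]
```

View pics/w1z.png

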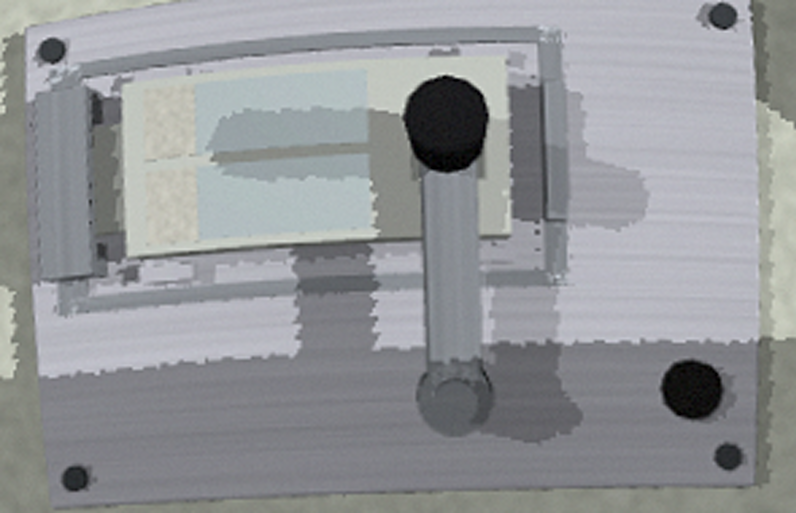

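The screws, pad, corners and knob all agree to 2–3 mm. Bed origin is about (594,188.5), yaw 13.1°. Now I'll go to the knob with the jaws along bed x.

```bash
python3 -m pendant '[[0,10,-45,0,1],[0,20,-90,0,1.4],[0,30,-134,0,1.4],[0,30.3,-134.5,-50,1.4],[0,30.3,-134.5,-100,1.4],[0,30.3,-134.5,-140,1.4],[0,30.3,-134.5,-160,1.4],[0,30.3,-134.5,-170,1.4],[0,30.3,-134.5,-170,1.4]]'
python3 - <<'E'
from h import *
c,im=W(); cv2.imwrite('pics/w2.png',im[:,:,::-1])
im=eyes.capture('scene'); cv2.imwrite('pics/s2.png',cv2.resize(im[230:370,300:440,::-1],None,fx=4,fy=4,interpolation=cv2.INTER_CUBIC))
E
```

```text
t: 4.95
position: [550.3, 179.0, 233.0]
tool_rot: [[0.226, -0.974, 0.001], [-0.974, -0.226, -0.001], [0.001, -0.0, -1.0]]
contact_force: [-0.3, 0.6, 1.2]
opening: 0.998
```

View pics/w2.png

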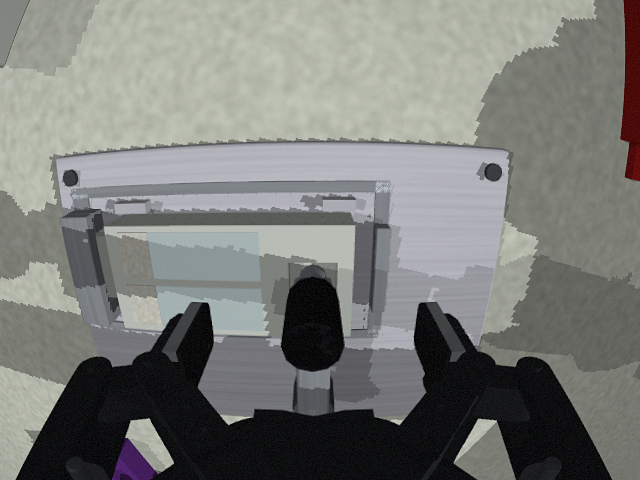

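View pics/s2.png

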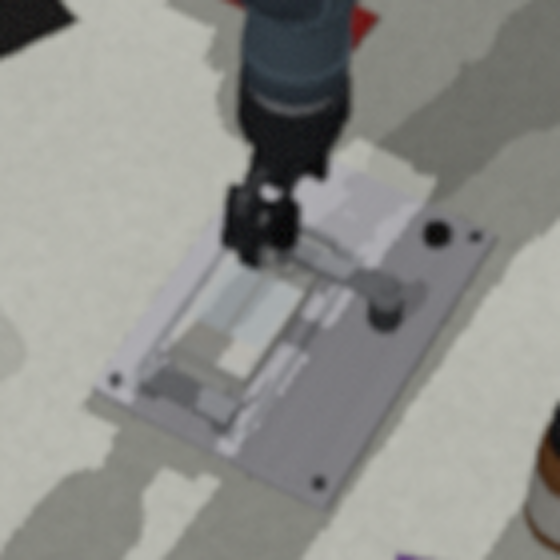

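The knob stands centred between the jaws: column 313, against 315 for the gripper. I'll close on it.

```bash
python3 -m pendant '[[1,0,0,0,0],[1,0,0,0,0],[1,0,0,0,0],[1,0,0,0,0],[1,0,0,0,0],[1,0,0,0,0],[1,0,0,0,0],[1,0,0,0,0]]' 60
```

```text
t: 6.05
position: [550.7, 179.0, 234.8]
tool_rot: [[0.226, -0.974, 0.003], [-0.974, -0.226, -0.001], [0.001, -0.003, -1.0]]
contact_force: [-2.5, -1.4, 5.3]
opening: 0.261
```

```bash
python3 -m pendant '[[1,0,0,5,0],[1,0,0,10,0],[1,0,0,15,0],[1,0,0,18,0],[1,0,0,18,0],[1,0,0,18,0]]'
python3 - <<'E'
from h import *
im=eyes.capture('side'); cv2.imwrite('pics/s3.png',cv2.resize(im[230:370,190:350,::-1],None,fx=4,fy=4,interpolation=cv2.INTER_CUBIC))
E
```

```text
t: 6.8
position: [550.4, 179.1, 252.4]
tool_rot: [[0.226, -0.974, 0.002], [-0.974, -0.226, -0.001], [0.001, -0.002, -1.0]]
contact_force: [1.0, 1.8, -11.2]
opening: 0.259
```

View pics/s3.png

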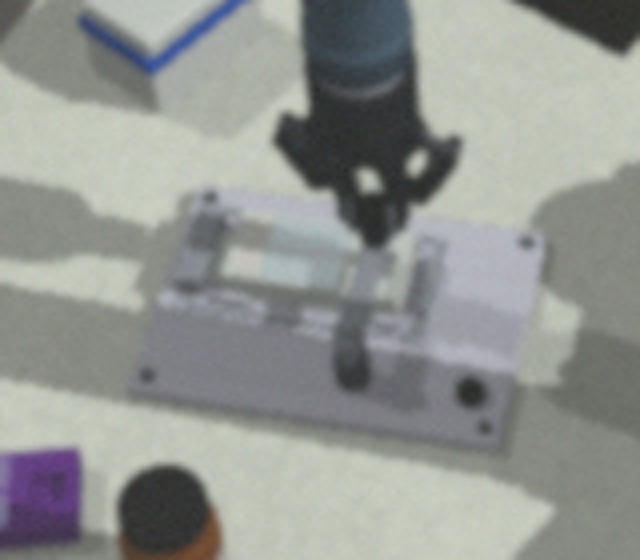

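The wrist force of −11 N matches the spring at about 18 mm, so the finger is up. I'll work out the arc.

```bash
python3 - <<'E'
from h import *
a=np.radians(13.1);R=np.array([[np.cos(a),-np.sin(a)],[np.sin(a),np.cos(a)]])
for d in list(range(0,90,9))+[90]:
    t=np.radians(d); print(d,(R@[-85*np.sin(t),85*(1-np.cos(t))]).round(1))
E
```

```text
0 [0. 0.]
9 [-13.2  -2. ]
18 [-26.5  -1.9]
27 [-39.7   0.3]
36 [-52.3   4.5]
45 [-64.2  10.6]
54 [-74.9  18.5]
63 [-84.3  28. ]
72 [-92.   38.9]
81 [-98.   50.8]
90 [-102.1   63.5]
```

```bash
python3 -m pendant '[[1,-6.5,-1.2,0,-4.5],[1,-13.2,-2,0,-9],[1,-26.5,-1.9,0,-18],[1,-39.7,0.3,0,-27],[1,-52.3,4.5,0,-36],[1,-64.2,10.6,0,-45],[1,-74.9,18.5,0,-54],[1,-84.3,28,0,-63],[1,-92,38.9,0,-72],[1,-98,50.8,0,-81],[1,-102.1,63.5,0,-90],[1,-102.1,63.5,0,-90],[1,-102.1,63.5,0,-90]]'
python3 - <<'E'
from h import *
c,im=W(); cv2.imwrite('pics/w4.png',im[:,:,::-1])
im=eyes.capture('side'); cv2.imwrite('pics/s4.png',cv2.resize(im[230:370,190:350,::-1],None,fx=4,fy=4,interpolation=cv2.INTER_CUBIC))
E
```

```text
t: 8.48
position: [448.3, 242.3, 252.4]
tool_rot: [[-0.973, -0.229, -0.001], [-0.229, 0.973, -0.002], [0.001, -0.001, -1.0]]
contact_force: [1.2, 1.4, -11.3]
opening: 0.264
```

View pics/s4.png

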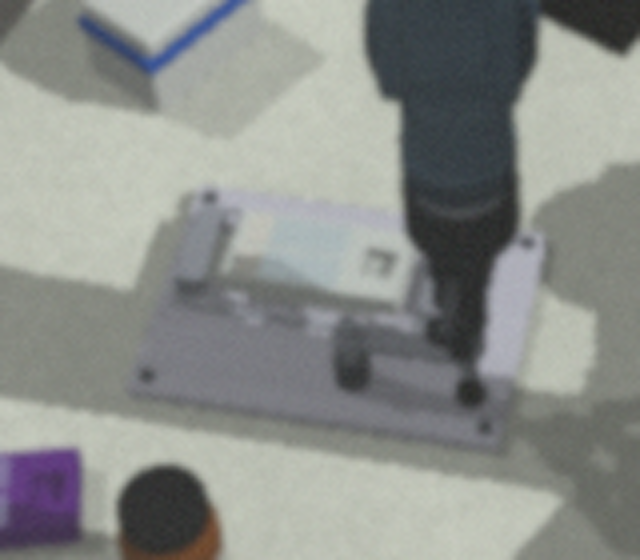

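View pics/w4.png

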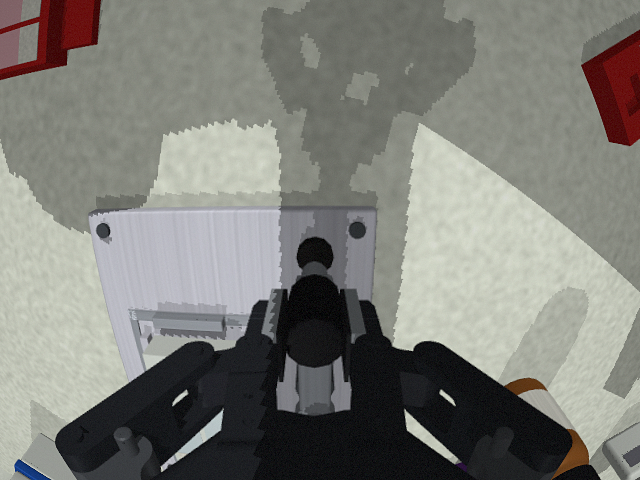

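The finger has swung 90° and the toe is right over the pad, lined up at column 315. I'll lower it, release, and rise.

```bash
python3 -m pendant '[[1,0,0,-6,0],[1,0,0,-12,0],[1,0,0,-18,0],[1,0,0,-21,0],[1,0,0,-21,0]]'; python3 -m pendant '[[0.3,0,0,0,0],[0,0,0,0,0],[0,0,0,0,0],[0,0,0,0,0],[0,0,0,0,0],[0,0,0,20,0],[0,0,0,60,0],[0,0,0,110,0],[0,0,0,110,0]]'
python3 - <<'E'
from h import *
import pickle
c,im=W(); cv2.imwrite('pics/w5.png',im[:,:,::-1]); pickle.dump(c,open('w5.pkl','wb'))
E
```

```text
t: 9.2
position: [447.9, 242.2, 232.1]
tool_rot: [[-0.974, -0.228, -0.002], [-0.228, 0.974, -0.002], [0.002, -0.001, -1.0]]
contact_force: [-4.7, 0.5, 1.2]
opening: 0.261
t: 10.32
position: [449.6, 242.9, 346.2]
tool_rot: [[-0.974, -0.228, 0.006], [-0.228, 0.974, 0.001], [-0.006, -0.0, -1.0]]
contact_force: [0.6, 0.2, 0.1]
opening: 1.005
```

View pics/w5.png

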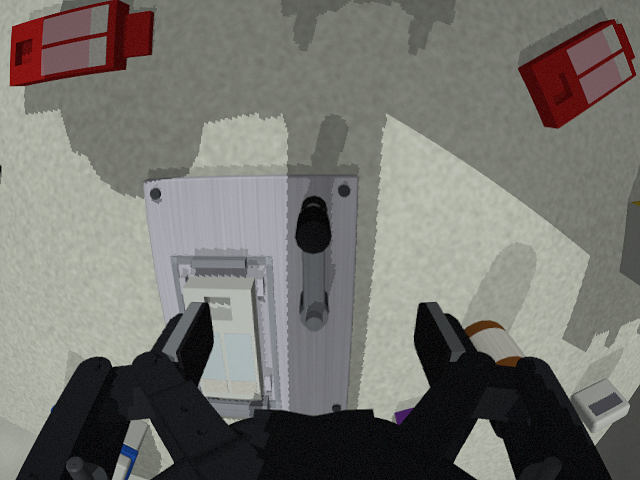

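Finger parked, arm in line with the pad. From this picture I'll check the open fingertips' depth, the parked knob's position, and the carrier.

```bash
python3 - <<'E'
from h import *
import pickle
c=pickle.load(open('w5.pkl','rb')); s=telemetry.get_state(); Rt=s['tool_rot'];p=s['position']; print(p,Rt[:,1])
for px,side in (((209,304),1),((418,304),-1),((191,303),1),((436,303),-1)):
    e,d=ray(c,px); el=Rt.T@(e-p); dl=Rt.T@d
    for yy in (42.5,):
        yy=np.sign(dl[1])*yy; k=(yy-el[1])/dl[1]; print(px,(el+k*dl).round(1))
im=cv2.imread('pics/w5.png')
t0=np.array([594,188.5]);a=np.radians(13.1);R=np.array([[np.cos(a),-np.sin(a)],[np.sin(a),np.cos(a)]])
for n,px,z in [('knobtop',(313,232),88),('post',(314,316),46),('car -x-y',(184,279),36),('car -x+y',(255,278),36),('s',(155,194),12),('s',(344,190),12),('+y mid',(261,391),36)]:
    w=onz(c,px,z); print(n,w[:2].round(1),((w[:2]-t0)@R).round(1))
cv2.imwrite('pics/w5z.png',cv2.resize(im[160:420,130:380],None,fx=2.3,fy=2.3,interpolation=cv2.INTER_CUBIC))
E
```

```text
[448.75936107 242.55681898 343.96345691] [-2.27801230e-01  9.73707413e-01 -6.88010837e-04]
(209, 304) [  6.2 -42.5 159.2]
(418, 304) [  7.3  42.5 157.5]
(191, 303) [ 17.9 -42.5 139. ]
(436, 303) [ 18.7  42.5 137.8]
knobtop [444.6 241.5] [-133.5   85.5]
post [530.6 262.5] [-45.   86.5]
car -x-y [529.  146.5] [-72.9 -26.1]
car -x+y [512.2 207.6] [-75.3  37.1]
s [466.9 103.3] [-143.1  -54.2]
s [427.8 264. ] [-144.8  111.2]
+y mid [637.3 233.1] [52.3 33.6]
```

View pics/w5z.png

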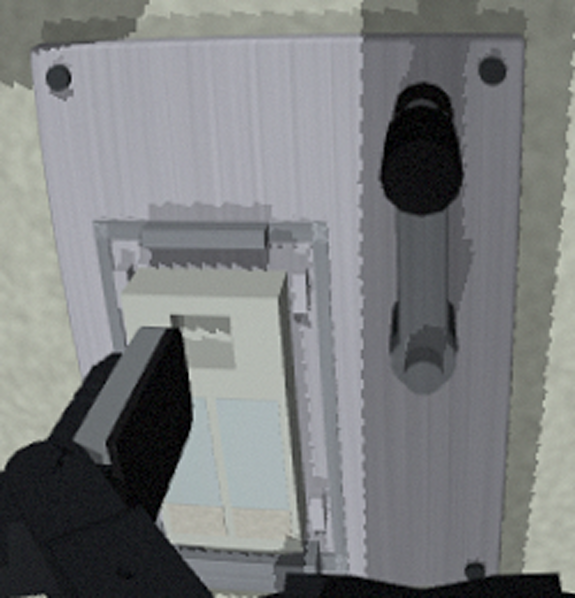

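```bash
python3 -m pendant '[[0,40,-15,0,0],[0,95,-35,0,0],[0,140,-51,0,0],[0,145,-53.5,-30,0],[0,145,-53.5,-64,0],[0,145,-53.5,-64,0],[0,145,-53.5,-64,0]]'
python3 - <<'E'
from h import *
import pickle
s=telemetry.get_state();c,im=W(); cv2.imwrite('pics/w6.png',im[:,:,::-1]); pickle.dump((c,s),open('w6.pkl','wb'))
E
```

```text
t: 11.25
position: [593.6, 189.1, 280.1]
tool_rot: [[-0.974, -0.228, 0.002], [-0.228, 0.974, -0.0], [-0.002, -0.001, -1.0]]
contact_force: [0.5, -0.2, 0.7]
opening: 0.994
```

View pics/w6.png

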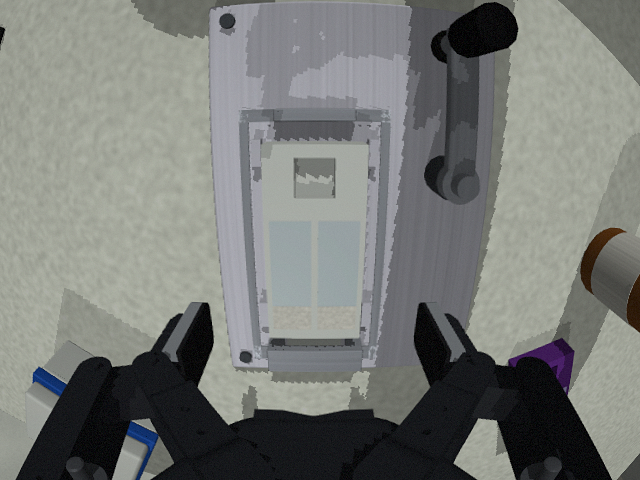

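The carrier is fully visible, corners near (262,142), (369,142), (267,338) and (362,338), with the front gap below the stop bar at rows 122–140. I'll turn these into tool-frame offsets.

```bash
python3 - <<'E'
from h import *
import pickle
c,s=pickle.load(open('w6.pkl','rb')); Rt=s['tool_rot'];p=s['position']
im=cv2.imread('pics/w6.png').astype(int)
b=im.mean(2)
for r in (170,205,240,280,320): print(r, [(x,int(b[r,x])) for x in list(range(254,274))], [(x,int(b[r,x])) for x in range(355,375)]) if r in(205,280) else 0
t0=np.array([594,188.5]);a=np.radians(13.1);R=np.array([[np.cos(a),-np.sin(a)],[np.sin(a),np.cos(a)]])
for n,px,z in [('c1',(261.5,142),36),('c2',(369.5,142),36),('c3',(267,338),36),('c4',(362,338),36),('scr',(227,21),12),('scr',(246,357),12),('stop',(275,121),22),('stop',(355,121),22),('lip',(270,346),30),('lip',(360,346),30)]:
    w=onz(c,px,z); print(n,w[:2].round(1),'bed',((w[:2]-t0)@R).round(1),'tool',(Rt.T@(w-p)).round(1))
E
python3 - <<'E'
import cv2
a=cv2.imread('pics/w6.png'); cv2.imwrite('pics/w6z.png',cv2.resize(a[95:385,205:430],None,fx=2.06,fy=2.06,interpolation=cv2.INTER_CUBIC))
E
```

```text
205 [(254, 159), (255, 163), (256, 164), (257, 164), (258, 165), (259, 165), (260, 165), (261, 164), (262, 167), (263, 169), (264, 165), (265, 167), (266, 167), (267, 167), (268, 165), (269, 166), (270, 167), (271, 167), (272, 168), (273, 168)] [(355, 167), (356, 165), (357, 163), (358, 166), (359, 168), (360, 167), (361, 165), (362, 165), (363, 164), (364, 169), (365, 164), (366, 157), (367, 162), (368, 157), (369, 156), (370, 155), (371, 158), (372, 158), (373, 158), (374, 159)]
280 [(254, 121), (255, 112), (256, 165), (257, 171), (258, 168), (259, 168), (260, 167), (261, 167), (262, 166), (263, 162), (264, 167), (265, 169), (266, 167), (267, 170), (268, 169), (269, 167), (270, 171), (271, 166), (272, 160), (273, 163)] [(355, 157), (356, 155), (357, 161), (358, 168), (359, 168), (360, 167), (361, 170), (362, 156), (363, 138), (364, 138), (365, 159), (366, 156), (367, 155), (368, 156), (369, 159), (370, 161), (371, 159), (372, 159), (373, 142), (374, 93)]
c1 [537.  145.4] bed [-65.3 -29.1] tool [ 65.5 -29.5 244. ]
c2 [522.9 205.3] bed [-65.5  32.5] tool [ 65.6  32.1 244. ]
c3 [665.1 173. ] bed [ 65.8 -31.2] tool [-65.6 -31.8 244.3]
c4 [650.2 236.8] bed [65.7 34.3] tool [-65.6  33.7 244.2]
scr [466.4 103.2] bed [-143.6  -54.2] tool [143.9 -54.5 267.9]
scr [705.3 160.1] bed [101.9 -52.9] tool [-101.7  -53.6  268.3]
stop [524.2 149. ] bed [-76.9 -22.6] tool [ 77.1 -23.  258. ]
stop [513.2 195.9] bed [-77.1  25.5] tool [ 77.2  25.1 258. ]
lip [675.9 176.4] bed [ 77.  -30.3] tool [-76.8 -31.  250.3]
lip [661.1 239.3] bed [76.9 34.3] tool [-76.8  33.7 250.2]
```

View pics/w6z.png

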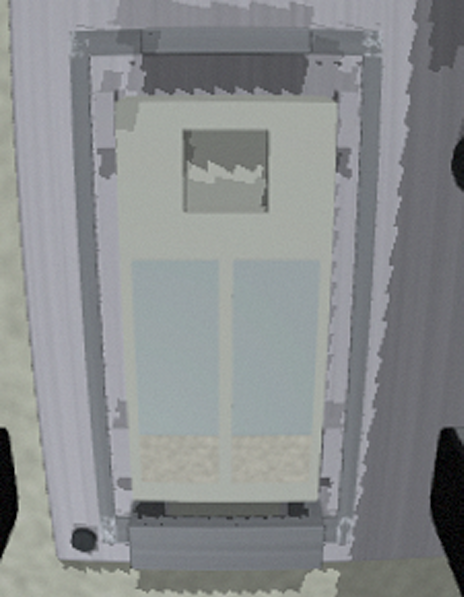

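The carrier centre is 0 mm in tool x and +1.1 mm in tool y. Descend and grip.

```bash
python3 -m pendant '[[0,-0.2,1.1,-40,0],[0,-0.2,1.1,-75,0],[0,-0.2,1.1,-90,0],[0,-0.2,1.1,-94,0],[0,-0.2,1.1,-94,0],[0,-0.2,1.1,-94,0]]'; python3 -m pendant '[[0.2,0,0,0,0],[0.2,0,0,0,0],[0.3,0,0,0,0],[0.35,0,0,0,0],[0.45,0,0,0,0],[0.45,0,0,0,0]]' 35
python3 -m pendant '[[1,0,0,0,0],[1,0,0,0,0],[1,0,0,0,0]]' 35
python3 - <<'E'
from h import *
import pickle
s=telemetry.get_state();print(s['contact_force'],s['torque']);c,im=W(); cv2.imwrite('pics/w7.png',im[:,:,::-1])
E
```

```text
t: 12.05
position: [594.7, 190.5, 188.6]
tool_rot: [[-0.974, -0.228, 0.007], [-0.228, 0.974, 0.001], [-0.007, -0.001, -1.0]]
contact_force: [-0.8, -0.3, -0.2]
opening: 0.998
t: 12.8
position: [595.0, 190.6, 189.4]
tool_rot: [[-0.974, -0.228, 0.008], [-0.228, 0.974, 0.001], [-0.008, -0.001, -1.0]]
contact_force: [-0.8, -0.2, 5.8]
opening: 0.719
t: 13.18
position: [595.0, 190.6, 189.4]
tool_rot: [[-0.974, -0.228, 0.008], [-0.228, 0.974, 0.001], [-0.008, -0.001, -1.0]]
contact_force: [-1.8, -0.7, 2.2]
opening: 0.716
[-1.78648685 -0.70869174  2.21469179] [-0.02530993  0.11944727 -0.01854797]
```

View pics/w7.png

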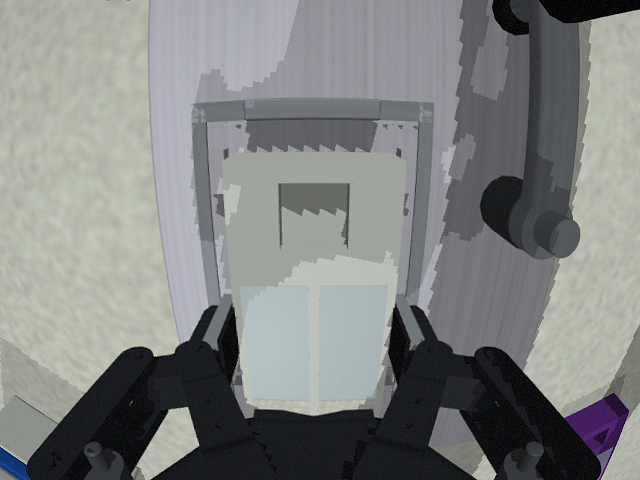

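```bash
python3 - <<'E'
from h import *
s=telemetry.get_state();print(s['joint_pos'].round(3),s['tau'].round(1),s['position'])
E
python3 -m pendant '[[1,-1,-0.2,0,0],[1,-2,-0.5,0,0],[1,-3,-0.7,0,0],[1,-4,-0.9,0,0],[1,-4,-0.9,0,0]]'
```

```text
[ 0.209  0.611 -0.122  0.83  -0.001 -0.021] [  0.1 -51.7  22.7  -0.3   0.1  -0. ] [594.92918396 190.58130321 189.33806065]
t: 13.85
position: [590.8, 189.7, 189.4]
tool_rot: [[-0.974, -0.228, 0.008], [-0.228, 0.974, 0.001], [-0.008, -0.001, -1.0]]
contact_force: [0.2, -0.5, 0.8]
opening: 0.717
```

```bash
python3 -m pendant '[[1,-1,-0.2,0,0],[1,-2,-0.5,0,0],[1,-3,-0.7,0,0],[1,-4,-0.9,0,0],[1,-4,-0.9,0,0]]'; python3 -m pendant '[[1,-1,-0.2,0,0],[1,-2,-0.5,0,0],[1,-2,-0.5,0,0]]'
```

```text
t: 14.48
position: [586.7, 188.7, 189.4]
tool_rot: [[-0.974, -0.228, 0.008], [-0.228, 0.974, 0.001], [-0.007, -0.001, -1.0]]
contact_force: [0.6, 0.4, 1.2]
opening: 0.715
t: 14.85
position: [584.6, 188.2, 189.4]
tool_rot: [[-0.974, -0.228, 0.007], [-0.228, 0.974, 0.001], [-0.007, -0.001, -1.0]]
contact_force: [1.3, 0.8, 0.7]
opening: 0.715
```

```bash
python3 -m pendant '[[1,-0.5,-0.1,0,0],[1,-1,-0.2,0,0],[1,-1,-0.2,0,0]]'; python3 -c "
from h import *
c,im=W(); cv2.imwrite('pics/w8.png',im[80:420,180:450,::-1])"
```

```text
t: 15.22
position: [583.5, 188.0, 189.4]
tool_rot: [[-0.974, -0.228, 0.007], [-0.228, 0.974, 0.001], [-0.007, -0.001, -1.0]]
contact_force: [0.8, 0.4, 1.2]
opening: 0.716
```

View pics/w8.png

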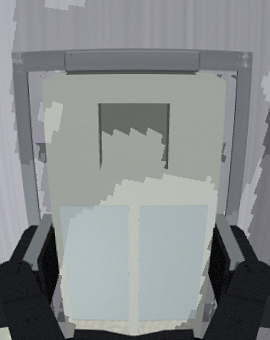

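Slid 11.7 mm with no contact force yet; the carrier's front edge is now close to the stop bar. I'll continue in 1 mm steps.

```bash
python3 -m pendant '[[1,-1,-0.2,0,0],[1,-2,-0.5,0,0],[1,-2,-0.5,0,0]]'; python3 -m pendant '[[1,-0.5,-0.1,0,0],[1,-1,-0.2,0,0],[1,-1,-0.2,0,0]]'
```

```text
t: 15.65
position: [582.2, 187.7, 189.6]
tool_rot: [[-0.974, -0.228, 0.009], [-0.228, 0.974, 0.001], [-0.009, -0.001, -1.0]]
contact_force: [4.2, 2.0, -1.6]
opening: 0.713
t: 16.02
position: [581.8, 187.6, 189.8]
tool_rot: [[-0.974, -0.228, 0.011], [-0.228, 0.974, 0.002], [-0.011, -0.001, -1.0]]
contact_force: [6.5, 0.5, -2.5]
opening: 0.715
```

```bash
python3 -m pendant '[[1,-0.5,-0.1,0,0],[1,-1,-0.2,0,0],[1,-1,-0.2,0,0]]'; python3 -m pendant '[[1,-0.5,-0.1,0,0],[1,-1,-0.2,0,0],[1,-1,-0.2,0,0]]';  python3 -c "
from h import *
print(telemetry.get_state()['contact_force'])
c,im=W(); cv2.imwrite('pics/w9.png',im[:,:,::-1])
im=eyes.capture('side'); cv2.imwrite('pics/s9.png',cv2.resize(im[265:350,210:340,::-1],None,fx=6,fy=6,interpolation=cv2.INTER_CUBIC))"
```

```text
t: 16.4
position: [581.5, 187.5, 190.0]
tool_rot: [[-0.974, -0.228, 0.013], [-0.228, 0.974, 0.002], [-0.013, -0.001, -1.0]]
contact_force: [5.9, 1.5, -2.5]
opening: 0.713
t: 16.77
position: [581.2, 187.5, 190.2]
tool_rot: [[-0.973, -0.228, 0.014], [-0.228, 0.974, 0.003], [-0.015, -0.001, -1.0]]
contact_force: [6.1, 1.9, -2.7]
opening: 0.712
[ 6.12747187  1.92060095 -2.74230534]
```

View pics/w9.png

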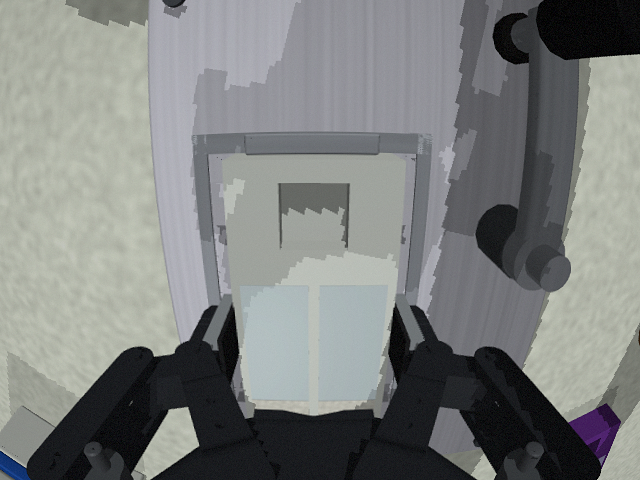

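View pics/s9.png

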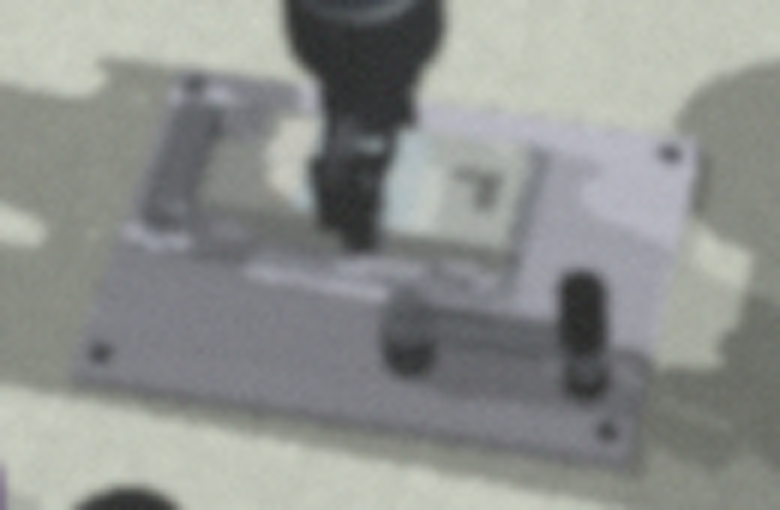

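The front edge meets the stop at row 154. Force has levelled at about 6.5 N with 14 mm slid, and the pads are just flexing now. I'll ease off 0.8 mm (margin is 2.5 mm) and lift slowly.

```bash
python3 -m pendant '[[1,0.4,0.1,0,0],[1,0.8,0.2,0,0],[1,0.8,0.2,0,0]]'; python3 -m pendant '[[1,0,0,1,0],[1,0,0,2,0],[1,0,0,3,0],[1,0,0,3,0]]'; python3 -c "
from h import *
s=telemetry.get_state();print(s['contact_force'],s['torque'],s['position'])
c,im=W(); cv2.imwrite('pics/w10.png',im[:,:,::-1])
im=eyes.capture('side'); cv2.imwrite('pics/s10.png',cv2.resize(im[265:350,210:340,::-1],None,fx=6,fy=6,interpolation=cv2.INTER_CUBIC))"
```

```text
t: 17.25
position: [581.5, 187.5, 189.9]
tool_rot: [[-0.974, -0.228, 0.013], [-0.228, 0.974, 0.002], [-0.013, -0.001, -1.0]]
contact_force: [2.9, 0.4, -1.4]
opening: 0.717
t: 17.75
position: [581.4, 187.5, 192.9]
tool_rot: [[-0.974, -0.228, 0.013], [-0.228, 0.974, 0.002], [-0.013, -0.001, -1.0]]
contact_force: [2.4, 0.3, -2.6]
opening: 0.712
[ 2.44463019  0.33794753 -2.59218645] [ 0.19636129 -0.74118331  0.01644559] [581.42079021 187.53286922 192.91941324]
```

View pics/s10.png

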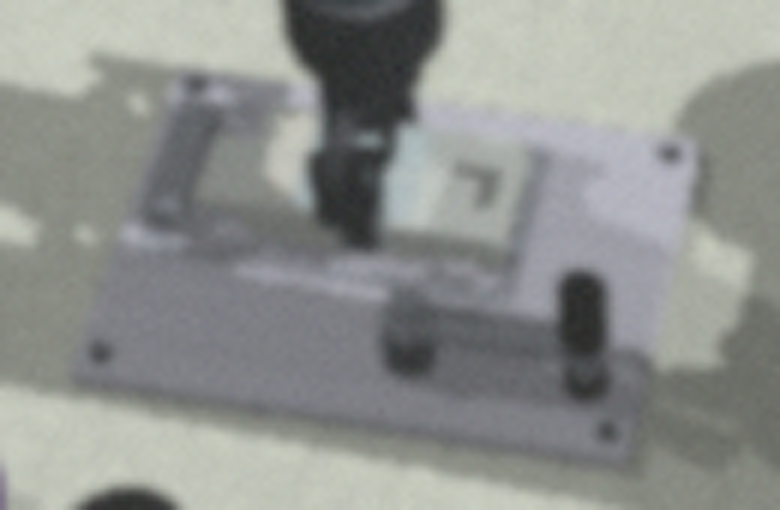

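View pics/w10.png

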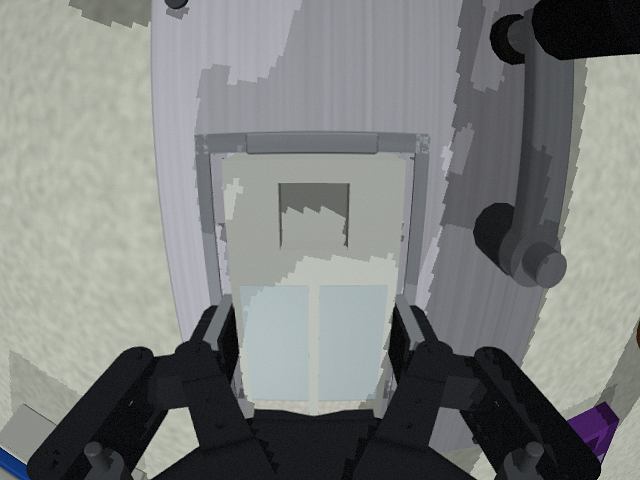

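The carrier followed the tool up 3 mm, past the 2 mm play, with only about −2.6 N (its weight). It is free of the lip, so I'll keep lifting.

```bash
python3 -m pendant '[[1,0,0,2,0],[1,0,0,4,0],[1,0,0,7,0],[1,0,0,11,0],[1,0,0,16,0],[1,0,0,22,0],[1,0,0,32,0],[1,0,0,46,0],[1,0,0,62,0],[1,0,0,80,0],[1,0,0,92,0],[1,0,0,97,0],[1,0,0,97,0],[1,0,0,97,0]]'; python3 -c "
from h import *
s=telemetry.get_state();print(s['contact_force'],s['torque'],s['position'],s['tool_rot'][:,2])
c,im=W(); cv2.imwrite('pics/w11.png',im[:,:,::-1])
im=eyes.capture('side'); cv2.imwrite('pics/s11.png',im[:,:,::-1])
im=eyes.capture('scene'); cv2.imwrite('pics/c11.png',im[:,:,::-1])"
```

```text
t: 19.6
position: [581.1, 187.5, 289.2]
tool_rot: [[-0.974, -0.228, 0.012], [-0.228, 0.974, 0.002], [-0.012, -0.001, -1.0]]
contact_force: [0.0, 0.2, -2.7]
opening: 0.717
[ 0.04238959  0.2423096  -2.69869667] [ 0.00518722  0.01702838 -0.01913659] [581.12280451 187.46408665 289.17434112] [ 0.01153719  0.00181033 -0.99993181]
```

View pics/s11.png

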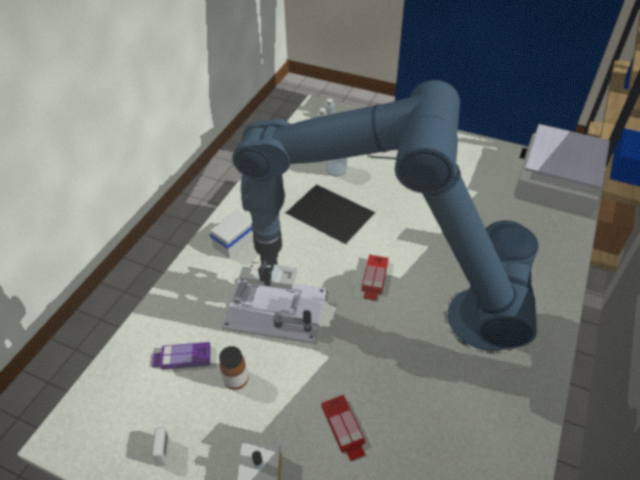

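View pics/c11.png

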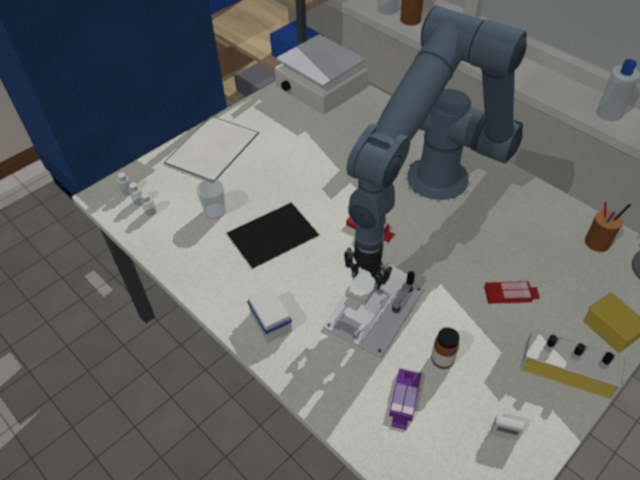

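View pics/w11.png

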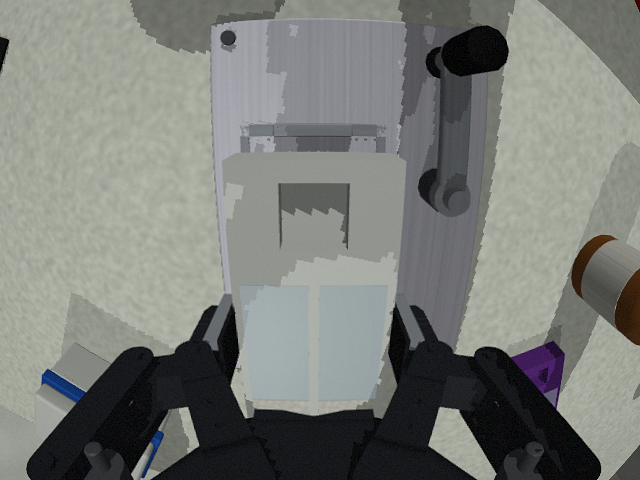

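The carrier is held level (moment about 0) and clear of the bed. Next, the mat's corners from both cameras, plus the tip box and beaker.

```bash
python3 - <<'E'
from h import *
for n,f in (('scene','c11'),('side','s11')):
    c=cal(n); im=cv2.imread(f'pics/{f}.png')
    roi=(210,195,335,275) if n=='scene' else (275,175,385,250)
    g=im.max(2); m=np.zeros_like(g); x0,y0,x1,y1=roi; m[y0:y1,x0:x1]=(g[y0:y1,x0:x1]<95)
    nn,l,st,ce=cv2.connectedComponentsWithStats(m); i=1+np.argmax(st[1:,4])
    cn=max(cv2.findContours((l==i).astype(np.uint8),0,1)[0],key=cv2.contourArea)
    w=np.array([onz(c,p,4)[:2] for p in cn[:,0].astype(float)],np.float32)
    r=cv2.minAreaRect(w); print(n,st[i],r, cv2.boxPoints(r).round(1).tolist())
cs,cd=cal('scene'),cal('side')
print('beaker',onz(cs,(213,212),0),onz(cd,(336,171),0)); print('box top',onz(cs,(268,303),82),onz(cd,(232,230),82))
print('jar',onz(cs,(447,332),120),onz(cd,(231,353),120))
E
```

```text
scene [ 227  203   92   65 3102] ((582.3642578125, -222.27525329589844), (176.30599975585938, 246.72779846191406), 78.07776641845703) [[443.5, -283.0], [684.9000244140625, -334.0], [721.2999877929688, -161.5], [479.8999938964844, -110.5]]
side [ 287  186   87   57 2584] ((576.9022827148438, -221.18460083007812), (174.4847412109375, 243.89881896972656), 77.92850494384766) [[439.3999938964844, -281.0], [677.9000244140625, -332.0], [714.4000244140625, -161.39999389648438], [475.8999938964844, -110.4000015258789]]
beaker [ 654.85971457 -440.53412193    0.        ] [ 642.40331136 -432.35385268    0.        ]
box top [804.76962139  18.13222172  82.        ] [793.79834502  44.33708517  82.        ]
jar [553.26631816 445.83314686 120.        ] [558.37201092 449.07436605 120.        ]
```

Mat centre (580,−222), yaw −12.0°, and both cameras agree within 5 mm. The tip box and beaker are well off the path. I'll carry the carrier over with a smooth speed ramp and a turn of −25°.

```bash
python3 -m pendant '[[1,0,-6,0,-0.4],[1,-0.4,-18,0,-1.1],[1,-0.9,-38,0,-2.3],[1,-1.5,-66,0,-4.1],[1,-2.2,-100,0,-6.2],[1,-3,-134,0,-8.3],[1,-3.8,-168,0,-10.4],[1,-4.5,-202,0,-12.5],[1,-5.3,-236,0,-14.6],[1,-6,-270,0,-16.7],[1,-6.8,-304,0,-18.8],[1,-7.5,-335,0,-20.7],[1,-8.1,-361,0,-22.3],[1,-8.5,-381,0,-23.5],[1,-8.8,-395,0,-24.4],[1,-9,-403,0,-24.9],[1,-9.1,-407.5,0,-25.1],[1,-9.1,-407.5,0,-25.1],[1,-9.1,-407.5,0,-25.1]]'; python3 -c "
from h import *
s=telemetry.get_state();print(s['contact_force'],s['torque'],s['position'],s['tool_rot'][:,2])
c,im=W(); cv2.imwrite('pics/w12.png',im[:,:,::-1])
im=eyes.capture('side'); cv2.imwrite('pics/s12.png',im[:,:,::-1])"
```

```text
t: 22.12
position: [572.1, -219.4, 289.2]
tool_rot: [[-0.979, 0.205, 0.011], [0.205, 0.979, -0.003], [-0.011, -0.001, -1.0]]
contact_force: [0.3, -0.5, -1.6]
opening: 0.714
[ 0.34194437 -0.53755812 -1.62915202] [0.0140909  0.01557652 0.03890693] [ 572.13157237 -219.42221949  289.17741712] [ 0.01112964 -0.00289927 -0.99993386]
```

View pics/w12.png

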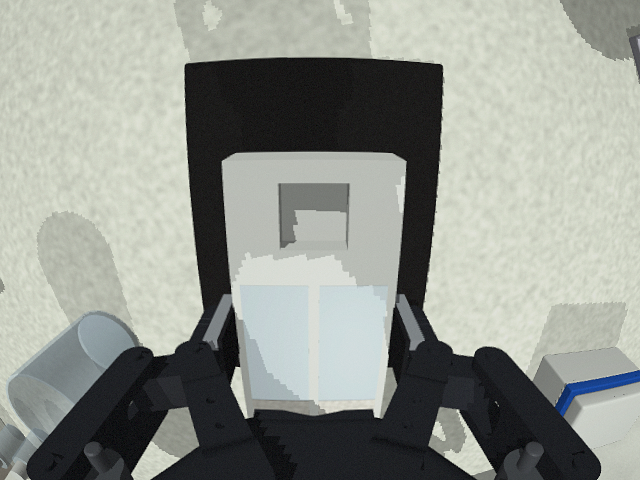

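View pics/s12.png

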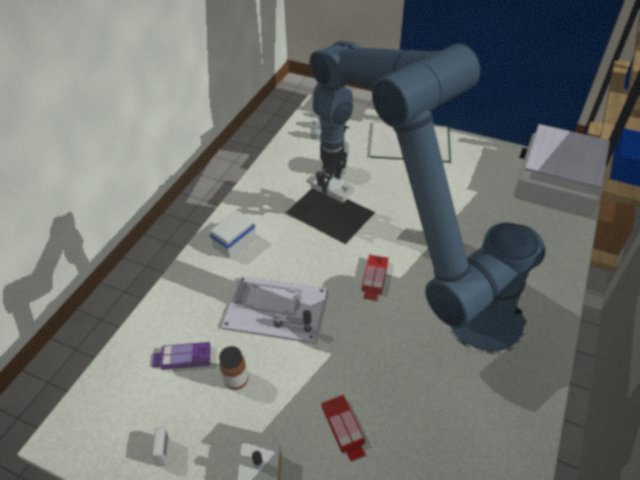

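The mat's front edge (186,66)–(442,66) runs parallel to the carrier's. I'll check the placement numerically before lowering.

```bash
python3 - <<'E'
from h import *
s=telemetry.get_state(); c=dict(cal('wrist'));c['fish']=True
for px in ((186,66),(442,66)): print(onz(c,px,4)[:2].round(1))
a=onz(c,(186,66),4);b=onz(c,(442,66),4); d=(b-a)[:2]; u=d/np.linalg.norm(d); x=np.array([u[1],-u[0]]); print('w',np.linalg.norm(d),'yaw',np.degrees(np.arctan2(x[1],x[0])))
ctr=(a+b)[:2]/2+x*125; print('mat centre',ctr,'tool in mat',(s['position'][:2]-ctr)@x,(s['position'][:2]-ctr)@u, 'tool x ang',np.degrees(np.arctan2(-s['tool_rot'][1,0],-s['tool_rot'][0,0])))
E
```

```text
[ 441.5 -281.5]
[ 477.4 -109.4]
w 175.76402422055818 yaw -11.773255489008896
mat centre [ 581.83690699 -220.95257581] tool in mat -9.785423671282372 -0.546645009363415 tool x ang -11.85636062855812
```

Placement is −10 mm along the mat, centred across it, and aligned to 0.1°. Now lower gently.

```bash
python3 -m pendant '[[1,0,0,-6,0],[1,0,0,-16,0],[1,0,0,-30,0],[1,0,0,-46,0],[1,0,0,-62,0],[1,0,0,-76,0],[1,0,0,-87,0],[1,0,0,-94,0],[1,0,0,-98,0],[1,0,0,-101,0],[1,0,0,-103,0],[1,0,0,-104,0],[1,0,0,-104,0]]'; python3 -m pendant '[[1,0,0,-1,0],[1,0,0,-2,0],[1,0,0,-2,0]]'
```

```text
t: 23.85
position: [572.2, -219.5, 185.3]
tool_rot: [[-0.979, 0.206, 0.011], [0.205, 0.979, -0.003], [-0.012, -0.001, -1.0]]
contact_force: [0.5, 0.3, -0.4]
opening: 0.711
t: 24.22
position: [572.1, -219.5, 183.2]
tool_rot: [[-0.979, 0.206, 0.011], [0.206, 0.979, -0.003], [-0.012, -0.001, -1.0]]
contact_force: [-0.3, 0.3, -1.4]
opening: 0.717
```

```bash
python3 -m pendant '[[1,0,0,-0.5,0],[1,0,0,-1,0],[1,0,0,-1,0]]'; python3 -m pendant '[[1,0,0,-0.5,0],[1,0,0,-1,0],[1,0,0,-1,0]]';python3 -c "
from h import *
s=telemetry.get_state();print(s['contact_force'],s['torque'])
c,im=W(); cv2.imwrite('pics/w13.png',im[:,:,::-1])
im=eyes.capture('side'); cv2.imwrite('pics/s13.png',cv2.resize(im[120:270,250:420,::-1],None,fx=4,fy=4,interpolation=cv2.INTER_CUBIC)[:600])"
```

```text
t: 24.6
position: [572.1, -219.5, 182.2]
tool_rot: [[-0.979, 0.206, 0.011], [0.206, 0.979, -0.003], [-0.011, -0.001, -1.0]]
contact_force: [0.3, -0.3, -1.6]
opening: 0.713
t: 24.98
position: [572.2, -219.5, 181.4]
tool_rot: [[-0.979, 0.206, 0.011], [0.205, 0.979, -0.003], [-0.012, -0.001, -1.0]]
contact_force: [0.2, -0.3, 0.5]
opening: 0.715
[ 0.18731975 -0.33771344  0.53509619] [0.07622932 0.13781607 0.00972829]
```

View pics/w13.png

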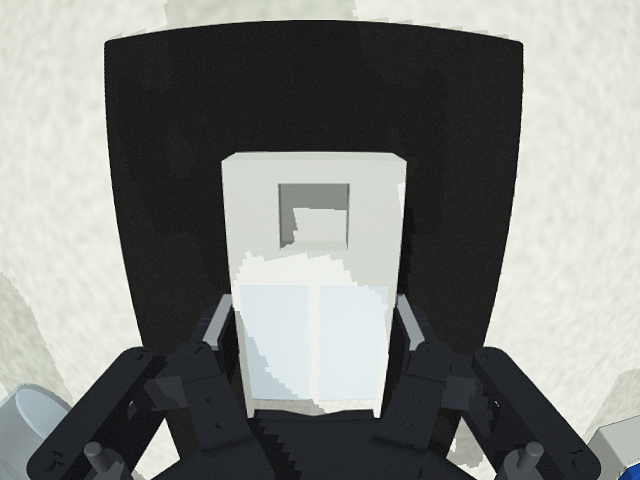

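View pics/s13.png

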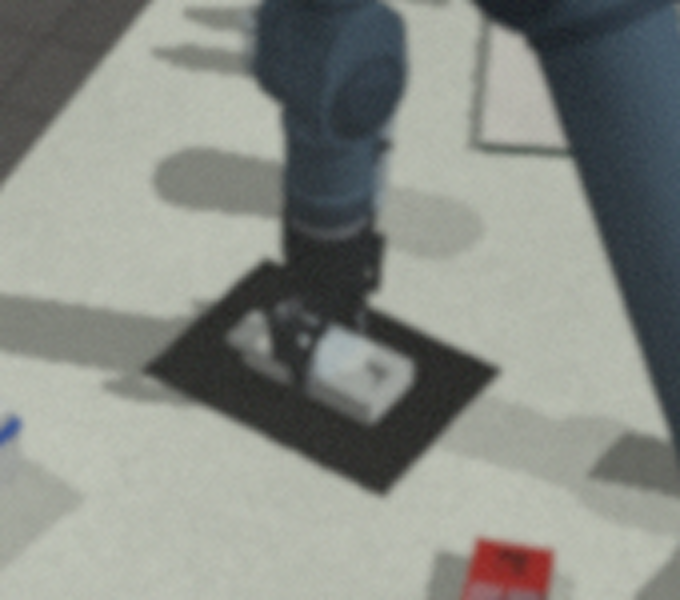

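Weight is coming off (−1.6 → +0.5 N). The carrier sits inside the mat, so I'll press about 1 mm more until it is clearly seated.

```bash
python3 -m pendant '[[1,0,0,-0.5,0],[1,0,0,-1,0],[1,0,0,-1,0],[1,0,0,-1,0]]'
```

```text
t: 25.58
position: [572.1, -219.4, 181.3]
tool_rot: [[-0.979, 0.205, 0.012], [0.205, 0.979, -0.003], [-0.012, -0.001, -1.0]]
contact_force: [-2.1, 0.7, 7.7]
opening: 0.714
```

Seated at 7.7 N. Release and rise straight up.

```bash
python3 -m pendant '[[0.2,0,0,0.5,0],[0.1,0,0,0.5,0],[0,0,0,0.5,0],[0,0,0,0.5,0],[0,0,0,0.5,0],[0,0,0,5,0],[0,0,0,20,0],[0,0,0,60,0],[0,0,0,110,0],[0,0,0,150,0],[0,0,0,150,0]]'; python3 -c "
from h import *
c,im=W(); cv2.imwrite('pics/w14.png',im[:,:,::-1])
im=eyes.capture('side'); cv2.imwrite('pics/s14.png',im[:,:,::-1])
im=eyes.capture('scene'); cv2.imwrite('pics/c14.png',im[:,:,::-1])"
```

```text
t: 26.95
position: [573.6, -220.1, 337.1]
tool_rot: [[-0.978, 0.205, 0.02], [0.205, 0.979, -0.008], [-0.022, -0.003, -1.0]]
contact_force: [0.6, -0.1, 0.2]
opening: 0.999
```

View pics/w14.png

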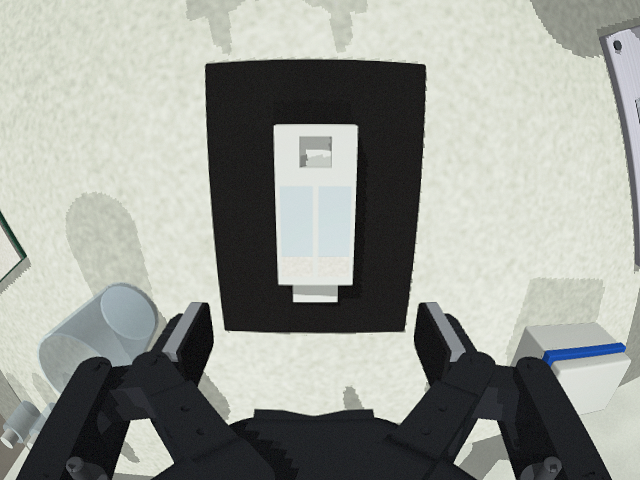

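View pics/c14.png

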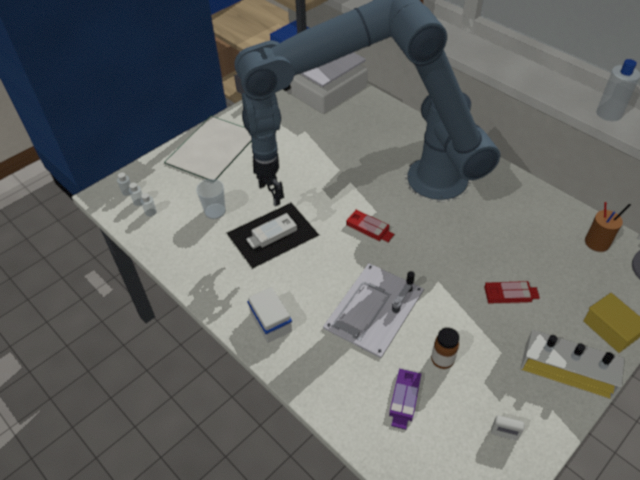

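View pics/s14.png

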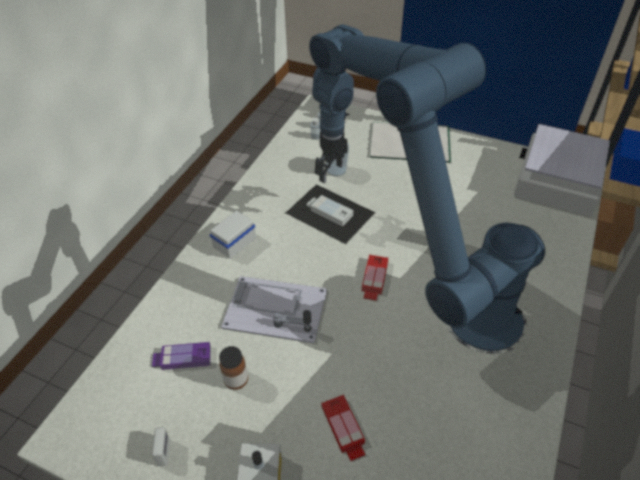

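The carrier lies on the mat, tongue included, parallel and with wide margins: block at columns 274–358 on a mat spanning 206–425. The slides are in place, and the beaker, jar and box haven't moved. One last check of the parked knob, then hand in.

```bash
python3 - <<'E'
from h import *
t0=np.array([594,188.5]);a=np.radians(13.1);R=np.array([[np.cos(a),-np.sin(a)],[np.sin(a),np.cos(a)]])
P,e=tri(cal('scene'),(410.5,274.5),cal('side'),(307,312)); print(P,e,(P[:2]-t0)@R)
for n in('scene','side'):
    d=np.abs(cv2.imread(f"pics/{n}0.png").astype(int)-cv2.imread(f"pics/{'c14' if n=='scene' else 's14'}.png")).mean(2)
    for k,(x,y) in {'scene':dict(beaker=(212,195),jar=(446,348),box=(270,310)),'side':dict(jar=(234,366),box=(232,233))}[n].items(): print(n,k,d[y-15:y+15,x-15:x+15].mean().round(1))
robot.hand_in()
E
```

```text
[448.32972588 237.30691039  82.50673027] 4.77174611977903 [-130.81719609   80.55311584]
scene beaker 14.7
scene jar 2.2
scene box 26.8
side jar 2.5
side box 35.6
the job is handed in; nothing more can be done
```

```bash
python3 - <<'E'
import cv2,numpy as np
for n in('scene0','c11','c14','side0','s11','s14'):
    im=cv2.imread(f'pics/{n}.png').astype(int); x,y=(270,312) if n[0]=='c' or 'scene' in n else (232,233)
    r=im[y-30:y+30,x-35:x+35]; m=(r[...,0]-r[...,2]>50); yy,xx=np.nonzero(m); print(n,m.sum(),xx.mean()+x-35,yy.mean()+y-30)
E
```

```text
scene0 95 271.8315789473684 323.4
c11 101 271.05940594059405 323.2970297029703
c14 96 271.6875 323.4166666666667
side0 33 230.33333333333331 243.72727272727275
s11 108 235.12962962962962 238.35185185185185
s14 90 239.14444444444445 236.95555555555558
```

The carrier is unloaded and lying on the black mat, and I handed the job in at about 27 s of robot time.

- **Hold-down finger:** I gripped the knob, lifted it about 18 mm (the 11 N pull matched the spring), swung it 90° until the toe was over the pad, let it down and released it.
- **Carrier:** I slid it about 14 mm until it met the front stop at roughly 6.5 N, then eased back slightly. It lifted free with only its own weight on the wrist, tilted by less than about 1°. I carried it over with a smooth turn, lowered it until it seated at 7.7 N, and released it.

**Last checks**
- **Carrier on mat:** it lies wholly on the mat, tongue included. It is aligned to about 0.1° and 10 mm off centre lengthways, and the slides are in place.
- **Finger:** the wrist camera put the knob 3.5 mm past the pad's centre lengthways and less than 1 mm across. The final two-camera check was poor: its rays missed each other by 4.8 mm, and it gave the knob 4.5 mm off the pad's centre across and about 5 mm too low. I blame the hand-picked pixels.
- **Bystanders:** the jar's before-and-after pictures match. The crude picture difference flagged the tip box and, less so, the beaker.
    - **Tip box:** its blue band stayed within 0.2 pixels in the scene view. In the side view the band mask moved by up to 9 pixels. I put both down to the arm's shadow, because nothing came near the box.
    - **Beaker:** I judged this by eye only, and it looks unmoved.

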